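Slide the bottle carrier home in its one-way dock

ROBOT

A 6-joint arm with a two-finger parallel gripper is mounted at the origin on a cart in front of the work surface, level with it; the furniture and walls round the work are solid. World frame = base frame: x ahead of the robot, y to its left, z up, the work surface at z = 0. Lengths are in m, angles in rad, forces in N, time in s.
With the tool pointing down it reaches from about 0.35 to 0.95 m from the base axis. Payload 17.4 kg.
Tool frame: the origin (TCP) lies on the centre line of the jaws, within the pads' length; the fingertips stand 14 mm ahead of it and the grasp point (between the pads) lies 5 mm behind it; z points along the fingers, y is the line along which they close (so a half turn about z gives the same grasp; the last joint's range is limited). The gripper opens to 93 mm and grips with 3 to 60 N. Pads are 15 mm wide; open, the fingers measure 128 mm over their backs; the gripper's body (75 mm by 188 mm) begins 65 mm behind the grasp point.
Start: joints at [1.252, 0.116, 1.442, -0, 1.584, -0.038], TCP at [0.187, 0.649, 0.233] pointing down, gripper open.
Joint ranges: [-2.83, 2.83], [-0.83, 2.19], [0.07, 2.5], [-1.14, 4.28], [0.01, 3], [-2.97, 2.97]. Speed limits (rad/s): [1.89, 1.89, 2.22, 3.14, 3.14, 3.14].

INTERFACE

Orientations are given as a unit quaternion [x, y, z, w].
In Python, from cell import manip gives the robot as it stands. The module is installed in compiled form; this text tells all that it offers.
- The arm moves only by the tool drive_tool, never from a script. Its argument "series" is a list of rows, each a list of 7 numbers: the shift along the world's x, y, z in units of 50 mm (1.0 is 50 mm), then the turn, a rotation vector about the world's x, y, z in degrees, then the opening, from 0 (shut) to 1 (fully open). A call has 1 to 5 rows; each row is the pose to reach, as a shift and turn from the pose commanded when the call began; what a row does not reach only later rows make up. A row lasts 1/10 s, in which the tool goes at most 50 mm and 8.59 degrees, less where a joint would pass 70% of its speed; a pose out of reach is approached as far as the arm can. A call with a gripper value outside its range is refused whole. The fingers move at their own pace and stop on an object; the grip force is fixed at half the most. Time passes only in rows, so rows that repeat a pose let the fingers close. It gives the time, the measured TCP pose, the force, the opening and the grip force at its end, in the units of the state.
- manip.get_obs(): the state, without advancing time (a new reading comes with each control period).
- manip.camera(name): name is "scene" or "side" or "wrist"; returns the picture (384x512x3 uint8, red, green, blue); there is no depth.
- manip.get_calibration(name): a dict with "fx", "fy", "cx", "cy" (pixels), "k1" (the pictures are not rectified: a ray, as slopes to the right and down, at radius r is drawn at 1 + k1 r^2 times it, then the intrinsics apply), "cam_to_world" (4x4, takes a point from camera to world coordinates). Camera axes: x right, y down, z forward; pixel columns grow to the right and rows downward; lengths in m; the calibration is good to about 2 mm. A picture is of the moment at which its call begins: read the wrist's pose just before it. get_calibration takes no time and is no camera call; for the wrist camera it gives the pose at the moment of the call.
- manip.job_done(): hands the job in; it is judged then, once.
The state is a dict: "t": time; "joint_positions": joint angles; "joint_velocities": joint speeds; "joint_torque": joint torques, N m; "tool_pos": TCP position; "tcp_rot": TCP orientation; "ft_force": force on the tool from outside, world axes, zero at the start; "moment": the same for the moment, N m; "gripper_width": finger opening in m; "grasp_force": force on a finger pad.
Only numpy, scipy, OpenCV 4.12 (cv2) and the standard library are available. Lean on these libraries where they do the work, as an engineer would, in place of code of your own. Each camera call takes 0.05 s, during which the arm holds its last target. There are 200 camera calls.

TASK

Turn the notched carrier plate, with the tall dropper bottle riding on it, and slide it over the bench into the matching cutout of the plywood dock, until it sits fully home against the back of the cutout; it fits one way round only. Keep the plate down on the bench all the way, do not touch the bottle and keep it standing upright on the plate, and leave the other things alone.

Things in the scene. Friction and masses are not known exactly. Their poses are not given: they have to be found in the camera images.
- carrier: Loose bare aluminium plate flat on the bench, 120 (x) x 130 (y) x 14 mm, about 0.4 kg. Origin: middle of the 120 x 130 outline, underside. +x is its front, +y its left. The front right corner is cut away (32 mm in x, 38 mm in y). No side is under 88 mm, too wide to grip: it is pushed on its edges, and slides with friction about 0.6. Starts turned counter-clockwise from the dock by 0.5 to 1.2 rad.
- carrier_nose (a point): Middle of the carrier's front edge, 7 mm up: carrier x = 60, y = 19 mm. The nose is 92 mm wide, y from -27 to 65 mm, and reaches from x = 28 to 60 mm. The left flank (y = 65) runs from x = -60 to 60 mm, the right flank (y = -65) from x = -60 to 28 mm.
- carrier_back (a point): Middle of the carrier's straight back edge, 7 mm up: carrier x = -60 mm, y = 0; the edge runs over y from -65 to 65 mm. A push square on an edge 45 mm off the plate's middle turns it and drifts its middle along the push by roughly 0.1 m per rad turned (0.07 to 0.12).
- dock_home (a point): Home point, fixed in the dock at bench height: where the carrier's origin lies when fully home, its axes then parallel to this frame's and pointing the same way. x is level and points into the dock. The back 35 mm of the plate then project from the dock's mouth.
- dock: Plywood board 20 mm thick, 190 mm wide, fixed to the bench, cut out right down to the bench; same frame as the home point. Back wall at x = 60 mm, side walls at y = +-67 mm from x = -25 mm on (2 mm play), a filled corner at x > 30, y < -29.5 mm. The mouth faces -x; its cheeks flare from y = +-67 at x = -25 to about +-78 mm at x = -47 mm.
- dropper_bottle: Clear square dropper bottle, 30 x 30 mm, 86 mm tall, loose and upright on a dark mark on the carrier at about x = 12 mm, y = 0 (within 8 mm); its top is 100 mm over the bench. Origin: centre of its underside, z up. It slides or tips if the plate is jerked or moved fast; 0.1 m/s is safe.
- glue_pot: Bystander: amber jar with black cap, 42 mm across, 54 mm tall, on the bench to the right of the work. Origin: centre of its underside.
- beeswax: Bystander: yellow-brown cake of wax, 31 x 46 x 18 mm, on the bench to the right of the work. Origin: centre of its underside.
- alu_cup: Bystander: aluminium cup upside down, 57 mm across, 48 mm tall, far right of the dock. Origin: centre of its underside.
Mind the look-alikes: they are no part of the job. There is more than one size of the dropper_bottle; the one meant has the size given above.

How it is judged:
At the end, for the whole second after the job is handed in: The carrier lies flat in the dock's cutout with its origin within 4 mm of the home point along and across the dock and its axes within 0.06 rad of the dock's; the dropper bottle stands upright on the plate (within 0.1 rad, within 45 mm of the plate's centre); everything is at rest (x of carrier in the frame of dock_home between -0.004 and 0.003 m and y of carrier in the frame of dock_home between -0.004 and 0.004 m and angle between the x axis of carrier and the x axis of dock_home, either way round below 0.06 rad and height (world z) of carrier below 0.003 m and angle between carrier's own z axis and vertical below 0.05 rad and angle between dropper_bottle's own z axis and vertical below 0.1 rad and horizontal distance between dropper_bottle and carrier below 0.045 m and z of dropper_bottle in the frame of carrier between 0.01 and 0.018 m and linear speed of carrier below 0.01 m/s and linear speed of dropper_bottle below 0.02 m/s); the robot touches nothing.
It fails at once if the dropper bottle tips (more than 0.3 rad) (angle between dropper_bottle's own z axis and vertical above 0.3 rad).
It fails at once if the bottle is touched by the robot (contact force between dropper_bottle and the fingers above 0.5 N or contact force between dropper_bottle and the arm above 0.5 N).
It fails at once if the carrier is lifted off the bench (more than 12 mm) (height (world z) of carrier above 0.012 m).
It fails at once if the glue pot, the wax cake or the cup is shifted by more than 15 mm (distance of any of glue_pot, beeswax, alu_cup from where it was at the start of the episode above 0.015 m).
It also fails if it takes over 72 s, if anything falls off the work surface, if the arm or the gripper's body presses on something with over 40 N, if the wrist force passes 120 N, or if a joint passes its speed limit or range.

## Working session

There is one attempt and no reset: what is moved stays moved. The work goes in short steps, Python scripts to look and compute and a tool call to move; the robot and the scene stay as the last step left them, time stands still between calls to the robot, and variables do not carry over. Pictures are saved under pics/ and viewed, at most 10 in all, crops included, and the job is handed in when it is done.

Besides the shell and the picture viewer there is one more tool, called after "Call:" in YAML: its name, and indented under it one key for each argument. drive_tool: Moves the arm, as the interface text tells. Its arguments: {"type":"object","properties":{"series":{"type":"array","items":{"type":"array","items":{"type":"number"}}}},"required":["series"]}

```bash
mkdir -p pics; cat > h.py <<'E'
import numpy as np, cv2
from cell import manip
def snap(n,f):
    c=manip.get_calibration(n); im=manip.camera(n); cv2.imwrite('pics/'+f+'.png',im[:,:,::-1]); return im,c
def ray(c,u,v):
    K=np.array([[c['fx'],0,c['cx']],[0,c['fy'],c['cy']],[0,0,1.]])
    p=cv2.undistortPoints(np.array([[[u,v]]],float),K,np.array([c['k1'],0,0,0,0.]))[0,0]
    T=np.array(c['cam_to_world']); return T[:3,3],T[:3,:3]@np.array([p[0],p[1],1])
def pl(c,u,v,z):
    o,d=ray(c,u,v); return (o+d*(z-o[2])/d[2])
def proj(c,P):
    T=np.linalg.inv(np.array(c['cam_to_world'])); q=T[:3,:3]@np.array(P)+T[:3,3]; x,y=q[:2]/q[2]; s=1+c['k1']*(x*x+y*y)
    return np.array([c['fx']*x*s+c['cx'],c['fy']*y*s+c['cy']])
E
python3 - <<'E'
from h import *
a,c=snap('scene','s0'); b,d=snap('side','d0')
for k in (c,d): print(k['fx'],k['k1'],np.round(k['cam_to_world'],3).tolist())
cv2.imwrite('pics/both.png',cv2.resize(np.vstack([a,b])[:,:,::-1],None,fx=.78,fy=.78))
o=manip.get_obs();print(o)
E
```

```text
484.85144578452355 -0.1926510722920159 [[-0.987, -0.133, 0.089, 0.425], [-0.16, 0.795, -0.585, 0.818], [0.007, -0.592, -0.806, 0.898], [0.0, 0.0, 0.0, 1.0]]
440.30528061104826 -0.095125877083393 [[-0.984, -0.109, 0.142, 0.369], [-0.179, 0.607, -0.774, 0.93], [-0.002, -0.787, -0.617, 0.658], [0.0, 0.0, 0.0, 1.0]]
{'t': 0.1, 'joint_positions': array([ 1.25222620e+00,  1.16440456e-01,  1.44217643e+00, -8.58917000e-06,
        1.58399853e+00, -3.78171546e-02]), 'joint_velocities': array([-0.00063672, -0.00207735, -0.00323997,  0.00093286,  0.00081658,
       -0.00026921]), 'joint_torque': array([ 1.50622069e-03, -7.22879362e+01, -6.23870158e+01,  7.82624446e-02,
        2.24879355e-02, -5.72822728e-05]), 'tool_pos': array([0.18700013, 0.64841251, 0.23199103]), 'tcp_rot': array([ 1.39915942e-01,  9.90163253e-01, -5.04046153e-04, -8.64173806e-05]), 'ft_force': array([-0.0743007 ,  0.32236247, -0.52636017]), 'moment': array([-0.00950437,  0.05272831, -0.01099208]), 'grasp_force': 0.0, 'gripper_width': 0.0929108716600244}
```

```bash
python3 -c "
import cv2;a=cv2.imread('pics/s0.png');cv2.imwrite('pics/s0b.png',cv2.resize(a,(800,600)))"
```

```text
(no output)
```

View pics/s0b.png

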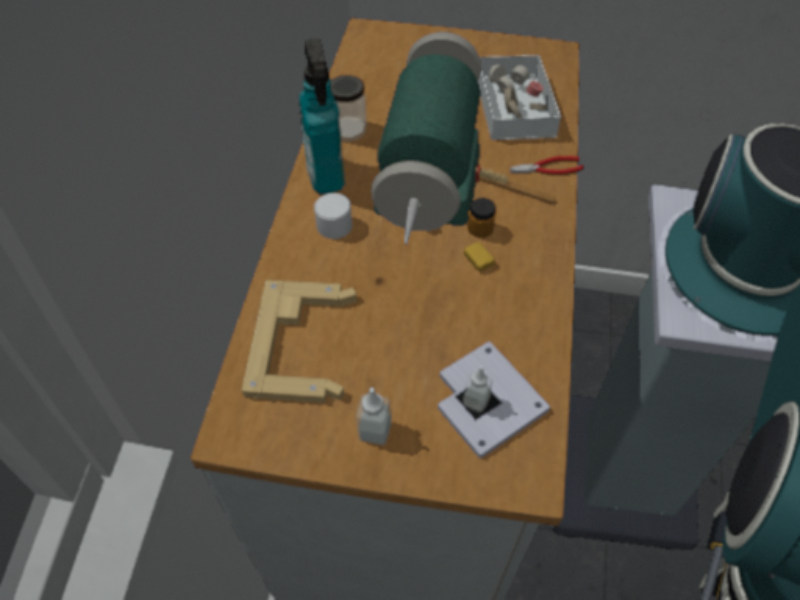

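View pics/d0.png

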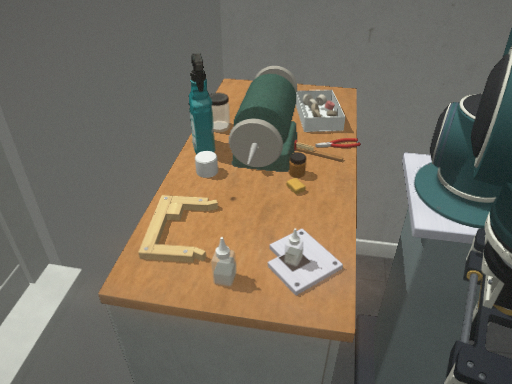

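The scene picture (800 px scale) shows the dock at about (290,340), mouth facing right. The carrier is at (490,400) with its notch at about (450,392). There are two bottle candidates: the one at (478,390) stands on the dark mark on the plate, and a larger one at (374,415) stands on the bench. The one on the plate fits the description. The pot, wax and cup are at (482,217), (480,256) and (333,215).

```bash
python3 - <<'E'
from h import *
for n,f in (('scene','s0'),('side','d0')):
    im=cv2.imread(f'pics/{f}.png'); c=manip.get_calibration(n)
    hsv=cv2.cvtColor(im,cv2.COLOR_BGR2HSV)
    H,S,V=cv2.split(hsv)
    m=((S<60)&(V>120)).astype(np.uint8)
    w=((H>15)&(H<32)&(S>60)&(S<150)&(V>130)).astype(np.uint8)
    for nm,k,z in (('grey',m,.014),('wood',w,.02)):
        cs,_=cv2.findContours(k,cv2.RETR_EXTERNAL,cv2.CHAIN_APPROX_NONE)
        for q in cs:
            if cv2.contourArea(q)<500: continue
            x,y,ww,hh=cv2.boundingRect(q)
            a=cv2.approxPolyDP(q,2.5,True)[:,0]
            P=[pl(c,u,v,z)[:2] for u,v in a]
            if not(-.1<P[0][0]<.9): continue
            print(n,nm,cv2.contourArea(q),[(tuple(map(int,t)),tuple(np.round(p,3).tolist())) for t,p in zip(a,P)])
c=manip.get_calibration('scene')
for nm,p in (('wax',(480,256,.018)),('pot',(482,206,.054)),('cup',(333,205,.048)),('bigbottle base',(374,440,0))): print(nm,pl(c,p[0]*.64,p[1]*.64,p[2]))
im=cv2.imread('pics/s0.png')
cv2.imwrite('pics/crop.png',cv2.resize(im[170:300,130:360],None,fx=3.4,fy=3.4,interpolation=cv2.INTER_CUBIC))
E
```

```text
scene grey 959.0 [((45, 321), (0.892, 0.555)), ((32, 319), (0.922, 0.557)), ((9, 383), (0.92, 0.694)), ((24, 383), (0.889, 0.685))]
scene grey 3550.5 [((109, 288), (0.785, 0.459)), ((79, 283), (0.851, 0.461)), ((71, 304), (0.851, 0.508)), ((66, 305), (0.861, 0.513)), ((40, 383), (0.857, 0.677)), ((78, 383), (0.784, 0.658))]
scene grey 2818.5 [((314, 219), (0.394, 0.223)), ((281, 238), (0.459, 0.283)), ((291, 250), (0.434, 0.309)), ((280, 259), (0.454, 0.333)), ((306, 290), (0.393, 0.395)), ((351, 260), (0.307, 0.313))]
scene grey 2016.5 [((418, 118), (0.148, -0.14)), ((421, 213), (0.155, 0.168)), ((494, 224), (-0.02, 0.172)), ((495, 216), (-0.025, 0.148)), ((465, 213), (0.049, 0.152)), ((431, 187), (0.127, 0.089)), ((427, 179), (0.136, 0.066)), ((425, 154), (0.137, -0.013)), ((433, 139), (0.112, -0.07)), ((443, 132), (0.083, -0.1)), ((445, 122), (0.075, -0.139))]
scene wood 37271.0 [((368, 36), (0.287, -0.474)), ((364, 45), (0.299, -0.423)), ((356, 39), (0.324, -0.449)), ((358, 33), (0.319, -0.483)), ((354, 26), (0.332, -0.519)), ((345, 25), (0.361, -0.519)), ((349, 27), (0.348, -0.5
[... 5611 characters left out ...]
9, 253), (0.714, 0.362)), ((191, 256), (0.607, 0.351)), ((193, 252), (0.607, 0.34)), ((201, 255), (0.588, 0.345)), ((204, 252), (0.585, 0.336)), ((208, 256), (0.574, 0.345)), ((205, 250), (0.584, 0.33)), ((194, 244), (0.611, 0.317)), ((175, 245), (0.649, 0.327)), ((176, 241), (0.651, 0.315)), ((173, 245), (0.653, 0.328)), ((156, 244), (0.689, 0.332)), ((155, 240), (0.695, 0.321)), ((166, 213), (0.701, 0.234)), ((178, 214), (0.674, 0.232)), ((183, 203), (0.674, 0.193)), ((217, 205), (0.596, 0.187)), ((216, 199), (0.603, 0.166))]
wax [0.42446645 0.07263616 0.018     ]
pot [0.43136413 0.00275575 0.054     ]
cup [0.65894393 0.03321579 0.048     ]
bigbottle base [0.5288606  0.39136696 0.        ]
```

View pics/crop.png

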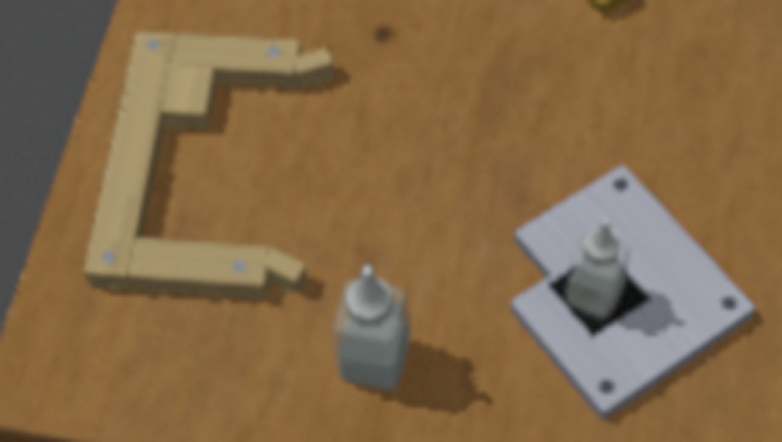

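The enlarged crop confirms that the smaller bottle stands on the plate's dark mark, and the bench bottle at crop (370,330) is the look-alike. The dock corners are crisp: filled corner at (208,113), inner back-left at (135,238). Next I fit both frames to these points.

```bash
cat >> h.py <<'E'
def fit(model,world):
    m=np.array(model,float);w=np.array(world,float);mc,wc=m.mean(0),w.mean(0);a=m-mc;b=w-wc
    th=np.arctan2((a[:,0]*b[:,1]-a[:,1]*b[:,0]).sum(),(a*b).sum());R=np.array([[np.cos(th),-np.sin(th)],[np.sin(th),np.cos(th)]])
    t=wc-R@mc;return t,th,(b-a@R.T)*1000
E
python3 - <<'E'
from h import *
c=manip.get_calibration('scene')
cr=[(298,72),(212,67),(208,113),(165,112),(135,238),(268,248)]
mod=np.array([(-25,-67),(30,-67),(30,-29.5),(60,-29.5),(60,67),(-25,67)])/1e3
W=[pl(c,130+u/3.4,170+v/3.4,.02)[:2] for u,v in cr]
print(np.round(W,3).tolist());print('dock',*fit(mod,W))
mod=np.array([(-60,-65),(28,-65),(60,-27),(60,65),(-60,65)])/1e3
for n,px in (('scene',[(314,219),(281,238),(280,259),(306,290),(351,260)]),):
    print('carrier',*fit(mod,[pl(c,u,v,.014)[:2] for u,v in px]))
E
```

```text
[[0.616, 0.188], [0.674, 0.193], [0.667, 0.23], [0.695, 0.234], [0.689, 0.331], [0.606, 0.323]]
dock [0.63549735 0.25793842] 0.08618860389753523 [[-0.367511   -1.06724587]
 [ 2.44350947 -0.4077426 ]
 [-0.76088967 -0.78198322]
 [-2.50178717  0.55867363]
 [-0.03272077  0.74039427]
 [ 1.21939914  0.95790379]]
carrier [0.39348742 0.30940563] 0.7703843462475802 [[-1.94835024  2.23447209]
 [-0.25417615  0.62480741]
 [-1.57104001  1.65697727]
 [ 1.62247522 -2.8942776 ]
 [ 2.15109119 -1.62197918]]
```

Call:
drive_tool:
  series:
    - [1.25, -2.8, 0, 0, 0, -15, 1]
    - [2.5, -5.6, 0, 0, 0, -30, 1]
    - [2.5, -5.6, 0, 0, 0, -30, 1]
    - [2.5, -5.6, 0, 0, 0, -30, 1]
    - [2.5, -5.6, 0, 0, 0, -30, 1]

```text
t: 0.6
tool_pos: [0.2892, 0.4184, 0.2323]
tcp_rot: [0.393, 0.92, -0.0, 0.0]
ft_force: [0.5, 0.7, 1.0]
gripper_width: 0.0927
grasp_force: 0.0
```

```bash
cat >> h.py <<'E'
from scipy.spatial.transform import Rotation as Ro
def st():
    o=manip.get_obs(); R=Ro.from_quat(o['tcp_rot']).as_matrix()
    print('t',round(o['t'],2),'p',np.round(o['tool_pos'],4),'yline deg',round(np.degrees(np.arctan2(R[1,1],R[0,1])),1),'z',np.round(R[:,2],3),'F',np.round(o['ft_force'],1)); return o
def w2(t,th,p): return np.array(t)+np.array([[np.cos(th),-np.sin(th)],[np.sin(th),np.cos(th)]])@np.array(p)
E
python3 - <<'E'
from h import *
o=st(); q=w2((.3935,.3094),.770,(-.015,.1)); print(q,(q-o['tool_pos'][:2])/.05)
c=manip.get_calibration('scene'); b=pl(c,130+597/3.4,170+302/3.4,.014)[:2]-np.array([.3935,.3094])
print('bottle in carrier',b@[np.cos(.77),np.sin(.77)],b@[-np.sin(.77),np.cos(.77)])
E
```

```text
t 0.6 p [0.2892 0.4184 0.2323] yline deg 43.8 z [-0. -0. -1.] F [0.5 0.7 1. ]
[0.31311782 0.37074904] [ 0.47830329 -0.95248929]
bottle in carrier 0.016283983188819847 0.005382116425386452
```

Call:
drive_tool:
  series:
    - [0.5, -0.95, 0, -8.6, -8.4, 0, 1]
    - [0.5, -0.95, -0.6, -8.6, -8.4, 0, 1]
    - [0.5, -0.95, -1.6, -8.6, -8.4, 0, 1]
    - [0.5, -0.95, -2.6, -8.6, -8.4, 0, 1]
    - [0.5, -0.95, -3.5, -8.6, -8.4, 0, 1]

```text
t: 1.1
tool_pos: [0.3135, 0.3722, 0.0554]
tcp_rot: [0.389, 0.915, -0.04, 0.097]
ft_force: [-0.1, 0.8, -0.3]
gripper_width: 0.0931
grasp_force: 0.0
```

```bash
python3 - <<'E'
from h import *
o=st(); a,c=snap('wrist','w0'); b,_=snap('side','d1')
cv2.imwrite('pics/v1.png',np.hstack([a,b])[:,:,::-1][:, :, :] if 0 else cv2.resize(np.hstack([a,b])[:,:,::-1],(800,300)))
q=w2((.3935,.3094),.770,(-.015,.1)); print((q-o['tool_pos'][:2])/.05,(.020-o['tool_pos'][2])/.05)
E
```

```text
t 1.1 p [0.3135 0.3722 0.0554] yline deg 43.9 z [ 0.145 -0.149 -0.978] F [-0.1  0.8 -0.3]
[-0.00724295 -0.02935451] -0.7073427491880507
```

View pics/v1.png

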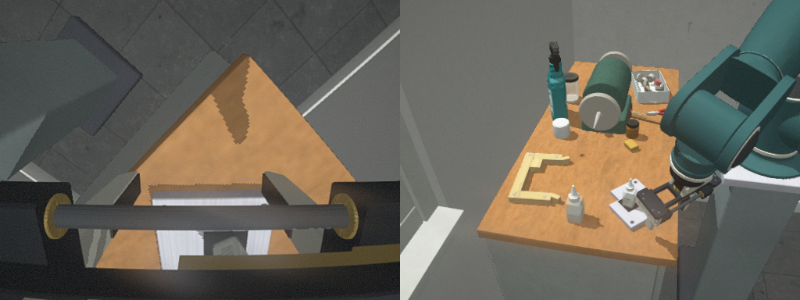

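The wrist view shows the left flank square between the fingers, and the side view shows the tool leaning away from the bottle. Next I descend and work out the arc push.

Call:
drive_tool:
  series:
    - [0, 0, -0.7, 0, 0, 0, 1]
    - [0.1, -0.1, -0.7, 0, 0, 0, 1]
    - [0.2, -0.2, -0.7, 0, 0, 0, 1]
    - [0.25, -0.26, -0.7, 0, 0, 0, 1]

```text
t: 1.6
tool_pos: [0.3278, 0.36, 0.0252]
tcp_rot: [0.39, 0.915, -0.039, 0.097]
ft_force: [-0.1, -0.6, 0.2]
gripper_width: 0.0926
grasp_force: 0.0
```

```bash
cat >> h.py <<'E'
def arc(tool,t,th,cor,n,dth,lead=(0,0)):
    # rows: rigid turn of tool about plate point cor; lead = first straight shift (m, world)
    C=w2(t,th,cor); p=np.array(tool[:2])+lead
    for i in range(1,n+1):
        a=i*dth; R=np.array([[np.cos(a),-np.sin(a)],[np.sin(a),np.cos(a)]])
        print(i,np.round((C+R@(p-C)-np.array(tool[:2]))/.05,2),round(np.degrees(a),1))
E
python3 - <<'E'
from h import *
o=st(); t,th=(.3935,.3094),.770
d=np.array(o['tool_pos'][:2])-t; y=d@[-np.sin(th),np.cos(th)]; print('tool in plate',d@[np.cos(th),np.sin(th)],y)
arc(o['tool_pos'],t,th,(-.1,0),10,-.05,lead=(y-.0752)*np.array([np.sin(th),-np.cos(th)]))
E
```

```text
t 1.6 p [0.3278 0.36   0.0252] yline deg 43.9 z [ 0.147 -0.147 -0.978] F [-0.1 -0.6  0.2]
tool in plate -0.011935863933843513 0.08211647082205792
1 [ 0.21 -0.11] -2.9
2 [ 0.33 -0.13] -5.7
3 [ 0.44 -0.16] -8.6
4 [ 0.55 -0.19] -11.5
5 [ 0.66 -0.22] -14.3
6 [ 0.77 -0.27] -17.2
7 [ 0.87 -0.31] -20.1
8 [ 0.98 -0.37] -22.9
9 [ 1.08 -0.42] -25.8
10 [ 1.18 -0.49] -28.6
```

Call:
drive_tool:
  series:
    - [0, 0, 0, 0, 0, 0, 1]

```text
t: 1.7
tool_pos: [0.3275, 0.36, 0.0246]
tcp_rot: [0.39, 0.915, -0.039, 0.097]
ft_force: [0.1, -0.4, 0.1]
gripper_width: 0.093
grasp_force: 0.0
```

Call:
drive_tool:
  series:
    - [0.05, -0.04, -0.1, 0, 0, 0, 1]
    - [0.13, -0.08, -0.1, 0, 0, -1.5, 1]
    - [0.21, -0.11, -0.1, 0, 0, -2.9, 1]
    - [0.33, -0.13, -0.1, 0, 0, -5.7, 1]
    - [0.44, -0.16, -0.1, 0, 0, -8.6, 1]

```text
t: 2.2
tool_pos: [0.3488, 0.3518, 0.0177]
tcp_rot: [0.458, 0.883, -0.048, 0.093]
ft_force: [-0.4, -0.6, 0.1]
gripper_width: 0.093
grasp_force: 0.7
```

```bash
cat >> h.py <<'E'
def grey(f,n='scene',vmin=120):
    im,c=snap(n,f); hsv=cv2.cvtColor(im[:,:,::-1].copy(),cv2.COLOR_BGR2HSV); H,S,V=cv2.split(hsv)
    m=((S<60)&(V>vmin)).astype(np.uint8)
    cs,_=cv2.findContours(m,cv2.RETR_EXTERNAL,cv2.CHAIN_APPROX_NONE)
    for q in cs:
        if cv2.contourArea(q)<800: continue
        a=cv2.approxPolyDP(q,2.5,True)[:,0]; P=np.array([pl(c,u,v,.014)[:2] for u,v in a])
        if .3<P[:,0].mean()<.62 and .1<P[:,1].mean()<.45: print(int(cv2.contourArea(q)),[(tuple(t.tolist()),tuple(np.round(p,3).tolist())) for t,p in zip(a,P)])
    return im,c
E
python3 - <<'E'
from h import *
o=st(); im,c=grey('s2'); im2,c2=grey('d2','side')
cv2.imwrite('pics/v2.png',np.hstack([im[150:340,180:380],im2[170:360,170:370]])[:,:,::-1].repeat(2,0).repeat(2,1))
E
```

```text
t 2.2 p [0.3488 0.3518 0.0177] yline deg 35.1 z [ 0.121 -0.169 -0.978] F [-0.4 -0.6  0.1]
1383 [((317, 215), (0.388, 0.212)), ((282, 230), (0.459, 0.263)), ((289, 242), (0.441, 0.29)), ((277, 251), (0.463, 0.316)), ((297, 283), (0.413, 0.382)), ((300, 281), (0.407, 0.377)), ((291, 264), (0.43, 0.341)), ((294, 256), (0.426, 0.322)), ((288, 245), (0.442, 0.298)), ((293, 242), (0.432, 0.289)), ((305, 245), (0.406, 0.292)), ((307, 242), (0.403, 0.284)), ((300, 241), (0.418, 0.284)), ((300, 238), (0.419, 0.276)), ((307, 238), (0.404, 0.274)), ((318, 252), (0.377, 0.304)), ((332, 247), (0.349, 0.288)), ((345, 262), (0.32, 0.319)), ((333, 246), (0.347, 0.285)), ((332, 233), (0.352, 0.253))]
995 [((290, 223), (0.425, 0.211)), ((285, 232), (0.432, 0.242)), ((271, 237), (0.46, 0.262)), ((276, 248), (0.444, 0.293)), ((266, 252), (0.463, 0.307)), ((265, 257), (0.463, 0.322)), ((285, 287), (0.413, 0.391)), ((291, 285), (0.403, 0.384)), ((299, 290), (0.386, 0.394)), ((301, 277), (0.386, 0.361)), ((292, 277), (0.403, 0.364)), ((276, 245), (0.446, 0.284)), ((288, 237), (0.424, 0.256)), ((299, 241), (0.4, 0.264)), ((314, 235), (0.371, 0.24)), ((307, 226), (0.388, 0.215)), ((293, 229), (0.417, 0.229))]
```

View pics/v2.png

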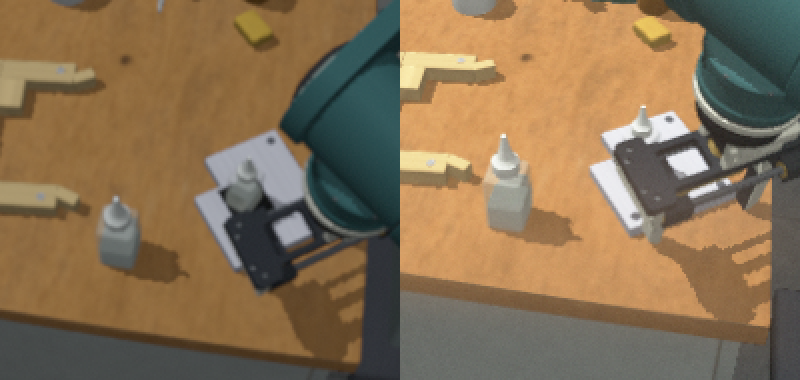

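The views show both fingers at the left flank, the bottle clear of the gripper, and the plate turned to about 0.64 rad. I'll keep going along the same arc.

```bash
python3 - <<'E'
from h import *
t,th,r=fit(np.array([(-60,-65),(28,-65),(60,-27)])/1e3,[(.388,.212),(.459,.263),(.463,.316)])
print(t,th,r.round(1).tolist()); o=st(); d=np.array(o['tool_pos'][:2])-t
print('tool in plate',d@[np.cos(th),np.sin(th)],d@[-np.sin(th),np.cos(th)])
arc(o['tool_pos'],t,th,(-.1,0),10,-.05)
E
```

```text
[0.39817968 0.30033601] 0.6330900127019172 [[-0.3, -0.4], [-0.2, -1.5], [0.5, 1.9]]
t 2.3 p [0.3492 0.3517 0.0177] yline deg 35.2 z [ 0.121 -0.17  -0.978] F [-0.9  0.1  0.6]
tool in plate -0.00913949457578212 0.07040587003973055
1 [ 0.11 -0.03] -2.9
2 [ 0.22 -0.07] -5.7
3 [ 0.32 -0.12] -8.6
4 [ 0.43 -0.17] -11.5
5 [ 0.53 -0.23] -14.3
6 [ 0.62 -0.29] -17.2
7 [ 0.72 -0.35] -20.1
8 [ 0.81 -0.42] -22.9
9 [ 0.9  -0.49] -25.8
10 [ 0.98 -0.57] -28.6
```

Call:
drive_tool:
  series:
    - [0.11, -0.03, 0.04, 0, 0, -2.9, 1]
    - [0.22, -0.07, 0.04, 0, 0, -5.7, 1]
    - [0.32, -0.12, 0.04, 0, 0, -8.6, 1]
    - [0.43, -0.17, 0.04, 0, 0, -11.5, 1]
    - [0.53, -0.23, 0.04, 0, 0, -14.3, 1]

```text
t: 2.8
tool_pos: [0.3751, 0.3404, 0.0197]
tcp_rot: [0.564, 0.819, -0.059, 0.087]
ft_force: [-0.9, 2.8, 0.1]
gripper_width: 0.0929
grasp_force: 1.0
```

```bash
python3 - <<'E'
from h import *
o=st(); im,c=grey('s3'); im2,c2=grey('d3','side')
cv2.imwrite('pics/v3.png',np.hstack([im[150:340,180:380],im2[170:360,170:370]])[:,:,::-1].repeat(2,0).repeat(2,1))
E
```

```text
t 2.8 p [0.3751 0.3404 0.0197] yline deg 21.0 z [ 0.076 -0.194 -0.978] F [-0.9  2.8  0.1]
```

```bash
sed -i 's/def grey(f,n=.scene.,vmin=120):/def grey(f,n="scene",vmin=120,amin=250,new=True):/; s/    im,c=snap(n,f); hsv/    im,c=snap(n,f) if new else (cv2.imread("pics\/"+f+".png")[:,:,::-1],manip.get_calibration(n)); hsv/; s/<800: continue/<amin: continue/' h.py
python3 - <<'E'
from h import *
grey('s3',new=False); print(); grey('d3','side',new=False)
E
```

```text
764 [((285, 215), (0.458, 0.223)), ((287, 229), (0.449, 0.258)), ((274, 232), (0.475, 0.27)), ((275, 240), (0.47, 0.29)), ((286, 238), (0.448, 0.281)), ((288, 230), (0.446, 0.261)), ((296, 236), (0.428, 0.273)), ((301, 232), (0.418, 0.261)), ((296, 227), (0.43, 0.25)), ((306, 228), (0.409, 0.249)), ((314, 246), (0.387, 0.291)), ((300, 249), (0.416, 0.303)), ((303, 262), (0.406, 0.333)), ((317, 260), (0.378, 0.324)), ((315, 250), (0.384, 0.301)), ((320, 251), (0.373, 0.301)), ((311, 236), (0.396, 0.268)), ((313, 221), (0.395, 0.229)), ((306, 213), (0.413, 0.21))]

457 [((329, 261), (0.335, 0.31)), ((324, 258), (0.346, 0.304)), ((294, 262), (0.404, 0.325)), ((286, 272), (0.416, 0.354)), ((277, 270), (0.434, 0.352)), ((274, 262), (0.443, 0.332)), ((268, 262), (0.454, 0.334)), ((271, 274), (0.444, 0.364)), ((283, 278), (0.42, 0.37)), ((286, 272), (0.416, 0.354)), ((327, 267), (0.338, 0.327))]
638 [((221, 237), (0.563, 0.281)), ((215, 250), (0.566, 0.32)), ((219, 260), (0.551, 0.346)), ((214, 277), (0.55, 0.391)), ((215, 282), (0.545, 0.403)), ((230, 284), (0.516, 0.402)), ((235, 265), (0.517, 0.353))]
414 [((296, 201), (0.421, 0.133)), ((298, 217), (0.41, 0.188)), ((308, 226), (0.386, 0.214)), ((320, 230), (0.359, 0.222)), ((341, 227), (0.315, 0.205)), ((328, 238), (0.341, 0.244)), ((315, 239), (0.368, 0.252)), ((312, 236), (0.375, 0.244)), ((310, 246), (0.376, 0.275)), ((341, 241), (0.313, 0.249)), ((347, 234), (0.301, 0.225)), ((345, 224), (0.306, 0.194)), ((320, 228), (0.36, 0.216)), ((308, 223), (0.387, 0.204)), ((299, 214), (0.409, 0.178))]
```

View pics/v3.png

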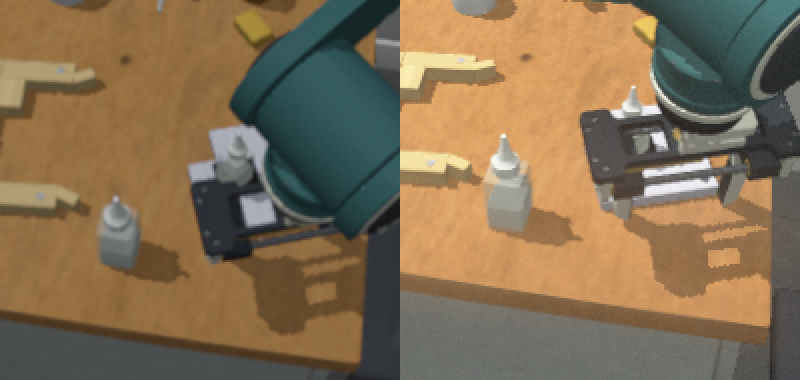

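The plate is now at about 0.35 rad and (0.409, 0.274), consistent with the tool pose. The bottle is upright.

```bash
python3 - <<'E'
from h import *
o=st(); t,th=(.409,.274),.355
arc(o['tool_pos'],t,th,(-.11,0),5,-.053)
E
```

```text
t 2.9 p [0.3754 0.3402 0.0197] yline deg 21.0 z [ 0.076 -0.194 -0.978] F [ 0.3  0.1 -0.5]
1 [ 0.11 -0.08] -3.0
2 [ 0.21 -0.16] -6.1
3 [ 0.31 -0.25] -9.1
4 [ 0.41 -0.34] -12.1
5 [ 0.5  -0.44] -15.2
```

Call:
drive_tool:
  series:
    - [0.11, -0.08, 0, 0, 0, -3, 1]
    - [0.21, -0.16, 0, 0, 0, -6.1, 1]
    - [0.31, -0.25, 0, 0, 0, -9.1, 1]
    - [0.41, -0.34, 0, 0, 0, -12.1, 1]
    - [0.5, -0.44, 0, 0, 0, -15.2, 1]

```text
t: 3.4
tool_pos: [0.3999, 0.3184, 0.0197]
tcp_rot: [0.667, 0.738, -0.07, 0.078]
ft_force: [0.1, 1.5, -0.5]
gripper_width: 0.0931
grasp_force: 0.9
```

Call:
drive_tool:
  series:
    - [0, 0.2, 0, 0, 0, 0, 1]
    - [-0.3, 0.4, 0.3, 0, 0, 0, 1]
    - [-0.8, 0.4, 1.2, 0, 0, 0, 1]
    - [-1.2, 0.4, 2.1, 0, 0, 0, 1]
    - [-1.6, 0.4, 3, 0, 0, 0, 1]

```text
t: 3.9
tool_pos: [0.3184, 0.3387, 0.1712]
tcp_rot: [0.665, 0.739, -0.07, 0.078]
ft_force: [0.8, 0.5, 0.4]
gripper_width: 0.0929
grasp_force: 0.0
```

```bash
python3 - <<'E'
from h import *
o=st(); im,c=grey('s4'); print(); im2,c2=grey('d4','side')
cv2.imwrite('pics/v4.png',np.hstack([im[150:340,180:380],im2[170:360,170:370]])[:,:,::-1].repeat(2,0).repeat(2,1))
E
```

```text
t 3.9 p [0.3184 0.3387 0.1712] yline deg 6.0 z [ 0.023 -0.207 -0.978] F [0.8 0.5 0.4]
2028 [((275, 215), (0.48, 0.227)), ((274, 250), (0.469, 0.314)), ((330, 252), (0.352, 0.3)), ((330, 237), (0.355, 0.264)), ((321, 231), (0.376, 0.252)), ((315, 233), (0.388, 0.259)), ((312, 228), (0.396, 0.247)), ((312, 202), (0.403, 0.178)), ((291, 201), (0.449, 0.183)), ((287, 215), (0.454, 0.222))]

638 [((221, 237), (0.563, 0.281)), ((215, 250), (0.566, 0.32)), ((219, 260), (0.551, 0.346)), ((214, 277), (0.55, 0.391)), ((215, 282), (0.545, 0.403)), ((230, 284), (0.516, 0.402)), ((235, 264), (0.518, 0.351))]
2556 [((321, 196), (0.365, 0.104)), ((313, 195), (0.384, 0.104)), ((314, 216), (0.375, 0.179)), ((291, 215), (0.426, 0.184)), ((285, 202), (0.445, 0.141)), ((279, 222), (0.45, 0.212)), ((264, 225), (0.48, 0.228)), ((262, 258), (0.468, 0.325)), ((319, 261), (0.355, 0.314))]
```

View pics/v4.png

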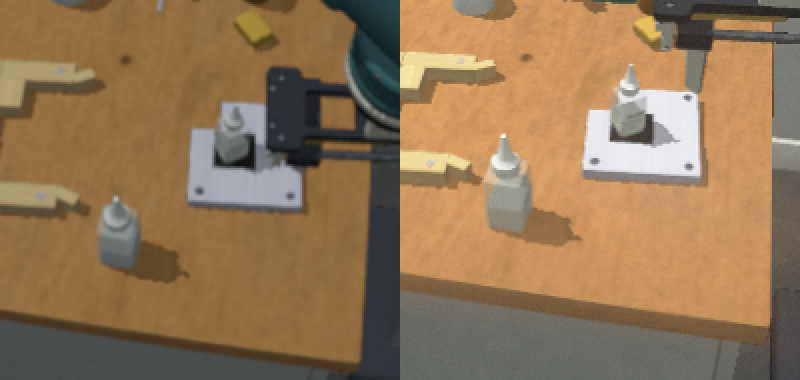

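The plate is nearly aligned, its nose toward the dock. The bottle is standing and the left flank is clear.

```bash
python3 - <<'E'
from h import *
t,th,r=fit(np.array([(60,-27),(60,65),(-60,65),(28,-65),(28,-27)])/1e3,[(.48,.227),(.469,.314),(.352,.300),(.449,.183),(.454,.222)])
print(t,th,r.round(1).tolist())
D=np.array([.6355,.2579]);a=.086;d=t-D
print('in dock',d@[np.cos(a),np.sin(a)],d@[-np.sin(a),np.cos(a)],th-a)
E
```

```text
[0.41802842 0.24424669] 0.11964038980849243 [[-0.8, 2.4], [-0.8, -1.9], [1.3, -1.6], [-4.6, -0.1], [4.9, 1.2]]
in dock -0.21784060000978608 0.005076655268168874 0.03364038980849243
```

Offset in the dock frame is about (-218, 5) mm and 0.03 rad. Next I bring the tool behind the back edge, turned 91°, with the same lean now away from the plate.

Call:
drive_tool:
  series:
    - [0, -0.3, 0, 0, 0, 8.5, 1]
    - [0.1, -0.6, 0, 0, 0, 17, 1]
    - [0.1, -0.9, 0, 0, 0, 25.5, 1]
    - [0.2, -1.2, 0, 0, 0, 34, 1]
    - [0.2, -1.5, 0, 0, 0, 42.5, 1]

```text
t: 4.5
tool_pos: [0.3299, 0.2634, 0.1694]
tcp_rot: [0.349, 0.931, -0.036, 0.098]
ft_force: [0.1, 0.1, 0.3]
gripper_width: 0.0928
grasp_force: 0.0
```

Call:
drive_tool:
  series:
    - [0, -0.2, 0, 0, 0, 8.5, 1]
    - [0, -0.4, 0, 0, 0, 17, 1]
    - [0, -0.6, 0, 0, 0, 25.5, 1]
    - [0.1, -0.7, 0, 0, 0, 34, 1]
    - [0.1, -0.7, 0, 0, 0, 42.5, 1]

```text
t: 5.0
tool_pos: [0.335, 0.2284, 0.1697]
tcp_rot: [-0.011, 0.994, 0.002, 0.105]
ft_force: [-0.2, -0.1, -0.1]
gripper_width: 0.0926
grasp_force: 0.0
```

Call:
drive_tool:
  series:
    - [0, 0, 0, 0, 0, 5.8, 1]
    - [0, 0, 0, 0, 0, 5.8, 1]

```text
t: 5.2
tool_pos: [0.3349, 0.2284, 0.1697]
tcp_rot: [-0.059, 0.993, 0.007, 0.105]
ft_force: [0.6, 1.0, 0.3]
gripper_width: 0.093
grasp_force: 0.0
```

```bash
python3 - <<'E'
from h import *
o=st(); q=w2((.418,.2442),.12,(-.085,-.005)); print((q-o['tool_pos'][:2])/.05,(.0195-o['tool_pos'][2])/.05,o['joint_positions'].round(2))
E
```

```text
t 5.2 p [0.3349 0.2284 0.1697] yline deg 96.8 z [ 0.207  0.026 -0.978] F [0.6 1.  0.3]
[-0.01293516  0.01232448] -3.0035505629487766 [ 0.6  -0.63  2.16 -0.1   1.42 -1.08]
```

Descend 3.0 units behind the back edge.

Call:
drive_tool:
  series:
    - [0, 0, -0.8, 0, 0, 0, 1]
    - [0, 0, -1.6, 0, 0, 0, 1]
    - [0, 0, -2.4, 0, 0, 0, 1]
    - [0, 0, -2.95, 0, 0, 0, 1]
    - [0, 0, -3, 0, 0, 0, 1]

```text
t: 5.7
tool_pos: [0.3336, 0.2279, 0.0167]
tcp_rot: [-0.057, 0.993, 0.006, 0.103]
ft_force: [0.6, 0.8, 0.2]
gripper_width: 0.0926
grasp_force: 0.0
```

```bash
python3 - <<'E'
from h import *
o=st(); print(o['joint_positions'].round(2)); im,c=grey('s5'); print(); im2,c2=grey('d5','side')
E
```

```text
t 5.7 p [0.3336 0.2279 0.0167] yline deg 96.6 z [ 0.203  0.023 -0.979] F [0.6 0.8 0.2]
[ 0.61 -0.51  2.35 -0.11  1.13 -1.04]
2551 [((275, 215), (0.48, 0.227)), ((274, 250), (0.469, 0.314)), ((330, 252), (0.352, 0.3)), ((329, 203), (0.364, 0.175)), ((291, 201), (0.449, 0.183)), ((287, 215), (0.454, 0.222))]

634 [((221, 237), (0.563, 0.281)), ((215, 250), (0.566, 0.32)), ((219, 260), (0.551, 0.346)), ((214, 277), (0.55, 0.391)), ((215, 282), (0.545, 0.403)), ((230, 284), (0.516, 0.402)), ((235, 264), (0.518, 0.351))]
2428 [((285, 202), (0.445, 0.141)), ((279, 221), (0.45, 0.209)), ((275, 225), (0.457, 0.224)), ((264, 225), (0.48, 0.228)), ((261, 257), (0.47, 0.323)), ((319, 261), (0.355, 0.314)), ((318, 216), (0.367, 0.177)), ((291, 215), (0.426, 0.184))]
```

```bash
cat >> h.py <<'E'
M5=np.array([(60,-27),(60,65),(-60,65),(-60,-65),(28,-65)])/1e3
D=np.array([.6355,.2579]);A=.086
def pose(px,c,mod=M5):
    t,th,r=fit(mod,[pl(c,u,v,.014)[:2] for u,v in px]); d=t-D
    print('plate',t.round(4),round(th,3),'dock rel mm',np.round([1e3*d@[np.cos(A),np.sin(A)],1e3*d@[-np.sin(A),np.cos(A)]],1),'dth',round(th-A,3),'res',np.abs(r).max().round(1)); return t,th
E
python3 - <<'E'
from h import *
c=manip.get_calibration('scene'); t,th=pose([(275,215),(274,250),(330,252),(329,203),(291,201)],c)
c2=manip.get_calibration('side'); pose([(264,225),(261,257),(319,261),(318,216)],c2,M5[:4])
im=cv2.imread('pics/d5.png')
# dock in side view
hsv=cv2.cvtColor(im,cv2.COLOR_BGR2HSV)
cv2.imwrite('pics/v5.png',cv2.resize(im[180:300,120:340],None,fx=3.6,fy=3.6,interpolation=cv2.INTER_CUBIC))
E
```

```text
plate [0.4168 0.2447] 0.107 dock rel mm [-219.     5.6] dth 0.021 res 2.6
plate [0.419 0.251] 0.095 dock rel mm [-216.3   11.7] dth 0.009 res 3.7
```

View pics/v5.png

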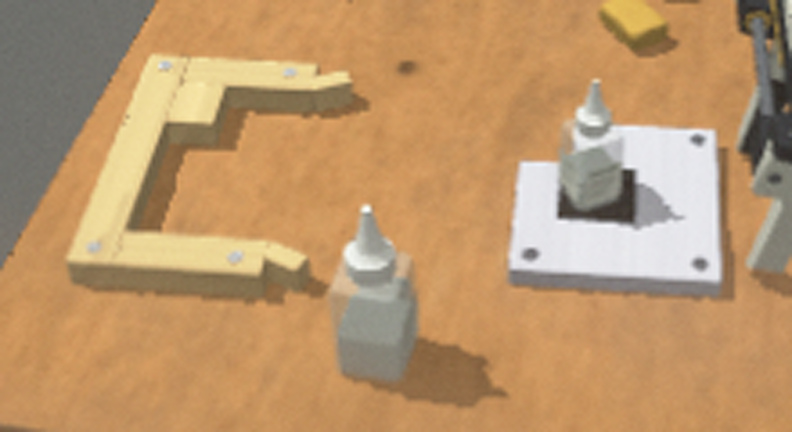

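The side view shows the dock's inner corners at crop (225,88), (210,125) and (125,232), with the plate square to the mouth and the bottle upright. Cross-checking the dock from this second view.

```bash
python3 - <<'E'
from h import *
c=manip.get_calibration('side')
cr=[(316,92),(225,88),(210,125),(168,122),(125,232),(270,242)]
mod=np.array([(-25,-67),(30,-67),(30,-29.5),(60,-29.5),(60,67),(-25,67)])/1e3
print('dock',*fit(mod,[pl(c,120+u/3.6,180+v/3.6,.02)[:2] for u,v in cr]))
print('big bottle',pl(c,120+375/3.6,180+378/3.6,0),pl(c,120+336/3.6,180+345/3.6,0),pl(c,120+415/3.6,180+345/3.6,0))
o=st(); d=o['tool_pos'][:2]-np.array([.4168,.2447]); th=.107; print(d@[np.cos(th),np.sin(th)],d@[-np.sin(th),np.cos(th)])
E
```

```text
dock [0.63718397 0.2614563 ] 0.08649675996700776 [[-2.22677617 -0.37692794]
 [ 1.02881535  1.30424395]
 [ 2.38341709  0.05358548]
 [-0.86447301 -0.5703495 ]
 [-0.3820333  -0.13666948]
 [ 0.06105004 -0.27388251]]
big bottle [ 5.29702360e-01  3.95346655e-01 -1.11022302e-16] [0.55605606 0.37659273 0.        ] [ 5.13650068e-01  3.68813397e-01 -1.11022302e-16]
t 5.8 p [0.3348 0.2286 0.02  ] yline deg 96.6 z [ 0.206  0.025 -0.978] F [ 0.4 -0.1  0.2]
-0.08320783985903399 -0.0072569153705784985
```

```bash
python3 - <<'E'
from h import *
o=st(); p=o['tool_pos'][:2]
xs=np.r_[-219,np.arange(-210,-99,10),np.arange(-90,1,10)]
for x in xs:
    s=max(0,min(1,(-110-x)/109)); y=5.6*s-.0; th=A+.021*s
    t=w2(D,A,(x/1e3,y/1e3)); q=w2(t,th,(-.0705,-.007)); print(x,np.round((q-p)/.05,2),round(np.degrees(th)+90-96.6,2))
E
```

```text
t 5.8 p [0.3348 0.2286 0.02  ] yline deg 96.6 z [ 0.206  0.025 -0.978] F [ 0.4 -0.1  0.2]
-219 [0.25 0.03] -0.47
-210 [0.43 0.04] -0.57
-200 [0.63 0.05] -0.68
-190 [0.83 0.06] -0.79
-180 [1.03 0.07] -0.9
-170 [1.23 0.08] -1.01
-160 [1.43 0.09] -1.12
-150 [1.63 0.1 ] -1.23
-140 [1.83 0.11] -1.34
-130 [2.03 0.12] -1.45
-120 [2.23 0.13] -1.56
-110 [2.43 0.14] -1.67
-100 [2.63 0.15] -1.67
-90 [2.83 0.17] -1.67
-80 [3.03 0.19] -1.67
-70 [3.23 0.21] -1.67
-60 [3.42 0.22] -1.67
-50 [3.62 0.24] -1.67
-40 [3.82 0.26] -1.67
-30 [4.02 0.27] -1.67
-20 [4.22 0.29] -1.67
-10 [4.42 0.31] -1.67
0 [4.62 0.33] -1.67
```

Call:
drive_tool:
  series:
    - [0.1, 0.01, 0, 0, 0, -0.2, 1]
    - [0.2, 0.02, 0, 0, 0, -0.5, 1]
    - [0.3, 0.03, 0, 0, 0, -0.5, 1]
    - [0.42, 0.04, 0, 0, 0, -0.6, 1]
    - [0.55, 0.05, 0, 0, 0, -0.6, 1]

```text
t: 6.3
tool_pos: [0.3631, 0.2309, 0.0199]
tcp_rot: [-0.052, 0.993, 0.006, 0.105]
ft_force: [-3.4, 0.0, 3.0]
gripper_width: 0.093
grasp_force: 1.7
```

Call:
drive_tool:
  series:
    - [0.13, 0.01, 0, 0, 0, -0.1, 1]
    - [0.27, 0.01, 0, 0, 0, -0.1, 1]
    - [0.41, 0.02, 0, 0, 0, -0.2, 1]
    - [0.55, 0.03, 0, 0, 0, -0.3, 1]
    - [0.7, 0.03, 0, 0, 0, -0.4, 1]

```text
t: 6.8
tool_pos: [0.3981, 0.2323, 0.0196]
tcp_rot: [-0.049, 0.993, 0.006, 0.105]
ft_force: [-2.6, -0.1, 2.4]
gripper_width: 0.0934
grasp_force: 1.6
```

```bash
python3 - <<'E'
from h import *
o=st(); im,c=grey('s6'); print(); im2,c2=grey('d6','side')
E
```

```text
t 6.8 p [0.3981 0.2323 0.0196] yline deg 95.6 z [ 0.207  0.022 -0.978] F [-2.6 -0.1  2.4]
2568 [((310, 196), (0.409, 0.163)), ((308, 201), (0.412, 0.177)), ((270, 198), (0.497, 0.183)), ((266, 212), (0.5, 0.222)), ((253, 212), (0.528, 0.227)), ((250, 248), (0.519, 0.318)), ((305, 251), (0.405, 0.306)), ((312, 239), (0.393, 0.275)), ((306, 239), (0.406, 0.277)), ((310, 228), (0.4, 0.248)), ((308, 232), (0.403, 0.259)), ((306, 230), (0.408, 0.254))]

645 [((221, 237), (0.563, 0.281)), ((215, 250), (0.566, 0.32)), ((219, 260), (0.551, 0.346)), ((214, 277), (0.55, 0.391)), ((215, 282), (0.545, 0.403)), ((229, 285), (0.517, 0.405)), ((235, 264), (0.518, 0.351))]
2965 [((236, 252), (0.523, 0.318)), ((238, 256), (0.516, 0.328)), ((294, 259), (0.405, 0.317)), ((295, 251), (0.405, 0.294)), ((304, 251), (0.387, 0.291)), ((312, 234), (0.375, 0.238)), ((328, 237), (0.341, 0.241)), ((334, 228), (0.33, 0.211)), ((303, 223), (0.397, 0.206)), ((297, 217), (0.412, 0.189)), ((294, 223), (0.417, 0.21)), ((294, 214), (0.42, 0.18)), ((266, 213), (0.482, 0.187)), ((259, 200), (0.506, 0.145)), ((255, 209), (0.509, 0.178)), ((256, 219), (0.501, 0.211)), ((251, 223), (0.509, 0.226)), ((241, 223), (0.531, 0.23))]
```

```bash
python3 - <<'E'
from h import *
c=manip.get_calibration('scene'); t,th=pose([(253,212),(250,248),(305,251),(308,201),(270,198)],c)
o=st(); d=o['tool_pos'][:2]-t; print(d@[np.cos(th),np.sin(th)],d@[-np.sin(th),np.cos(th)])
d=o['tool_pos'][:2]-D; print('tool in dock',d@[np.cos(A),np.sin(A)],d@[-np.sin(A),np.cos(A)])
E
```

```text
plate [0.4663 0.2471] 0.079 dock rel mm [-169.5    3.8] dth -0.007 res 3.3
t 6.9 p [0.3984 0.2322 0.0196] yline deg 95.6 z [ 0.207  0.022 -0.978] F [0.2 0.  0.1]
-0.06884935400532022 -0.00953121631958629
tool in dock -0.23845687331926177 -0.005216377939392761
```

Call:
drive_tool:
  series:
    - [0.1, 0, 0, 0, 0, -0.1, 1]
    - [0.22, 0, 0, 0, 0, -0.2, 1]
    - [0.35, 0.01, 0, 0, 0, -0.3, 1]
    - [0.48, 0.01, 0, 0, 0, -0.4, 1]
    - [0.6, 0.01, 0, 0, 0, -0.5, 1]

```text
t: 7.4
tool_pos: [0.428, 0.2328, 0.0196]
tcp_rot: [-0.044, 0.994, 0.005, 0.105]
ft_force: [-1.9, 0.1, -1.0]
gripper_width: 0.093
grasp_force: 0.9
```

Call:
drive_tool:
  series:
    - [0.12, 0, 0, 0, 0, -0.1, 1]
    - [0.25, 0, 0, 0, 0, -0.2, 1]
    - [0.37, 0.01, 0, 0, 0, -0.2, 1]
    - [0.48, 0.01, 0, 0, 0, -0.2, 1]
    - [0.56, 0.01, 0, 0, 0, -0.2, 1]

```text
t: 7.9
tool_pos: [0.4559, 0.2333, 0.0196]
tcp_rot: [-0.043, 0.994, 0.005, 0.105]
ft_force: [-1.6, 0.4, -0.3]
gripper_width: 0.093
grasp_force: 0.9
```

```bash
python3 - <<'E'
from h import *
o=st(); im,c=snap('scene','s7'); im2,c2=snap('side','d7')
d=o['tool_pos'][:2]-D; print('tool in dock',d@[np.cos(A),np.sin(A)],d@[-np.sin(A),np.cos(A)])
cv2.imwrite('pics/v7.png',cv2.resize(im[170:280,130:340][:,:,::-1],None,fx=3.8,fy=3.8,interpolation=cv2.INTER_CUBIC))
E
```

```text
t 7.9 p [0.4559 0.2333 0.0196] yline deg 94.9 z [ 0.207  0.019 -0.978] F [-1.6  0.4 -0.3]
tool in dock -0.18100265755331457 -0.009107273543770904
```

View pics/v7.png

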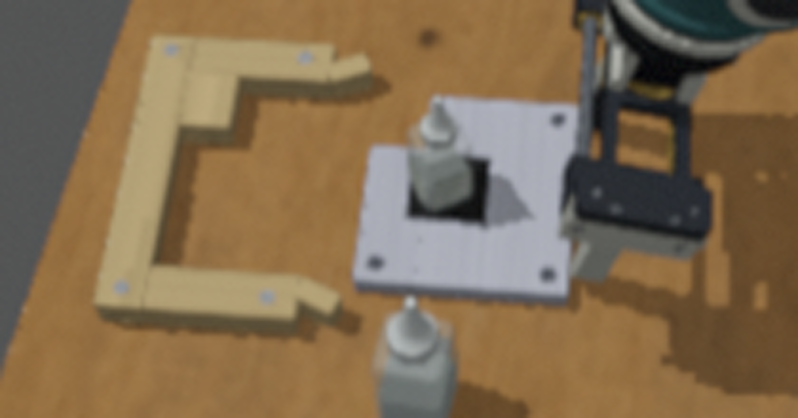

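```bash
python3 - <<'E'
from h import *
c=manip.get_calibration('scene'); f=lambda P:[(130+u/3.8,170+v/3.8) for u,v in P]
t,th=pose(f([(371,147),(355,286),(571,291),(583,104),(432,97)]),c)
mod=np.array([(-25,-67),(30,-67),(30,-29.5),(60,-29.5),(60,67),(-25,67)])/1e3
print('dock',*fit(mod,[pl(c,u,v,.02)[:2] for u,v in f([(333,79),(240,76),(234,127),(183,126),(152,266),(300,277)])]))
E
```

```text
plate [0.5224 0.2476] 0.105 dock rel mm [-113.6   -0.6] dth 0.019 res 2.0
dock [0.63499344 0.25793748] 0.08801466677741265 [[ 0.27416184 -2.09220197]
 [ 0.81920269  0.03703168]
 [-1.31479765 -0.49786537]
 [-1.37066826  1.15754348]
 [-0.01678321  0.53486096]
 [ 1.60888459  0.86063122]]
```

The picture shows the plate centred in front of the mouth: nose corners at crop (371,147) and (355,286), y' about -0.6 mm, flush to the dock. I push straight in.

Call:
drive_tool:
  series:
    - [0.1, 0.01, 0, 0, 0, 0, 1]
    - [0.23, 0.02, 0, 0, 0, 0, 1]
    - [0.37, 0.03, 0, 0, 0, 0, 1]
    - [0.5, 0.04, 0, 0, 0, 0, 1]
    - [0.62, 0.05, 0, 0, 0, 0, 1]

```text
t: 8.5
tool_pos: [0.4871, 0.2358, 0.0197]
tcp_rot: [-0.043, 0.994, 0.005, 0.105]
ft_force: [-1.8, 0.2, 1.1]
gripper_width: 0.0928
grasp_force: 1.4
```

Call:
drive_tool:
  series:
    - [0.1, 0.01, 0, 0, 0, 0, 1]
    - [0.2, 0.02, 0, 0, 0, 0, 1]
    - [0.32, 0.03, 0, 0, 0, 0, 1]
    - [0.44, 0.04, 0, 0, 0, 0, 1]
    - [0.56, 0.05, 0, 0, 0, 0, 1]

```text
t: 9.0
tool_pos: [0.5151, 0.2384, 0.02]
tcp_rot: [-0.043, 0.994, 0.005, 0.105]
ft_force: [-8.3, 0.5, 8.7]
gripper_width: 0.0931
grasp_force: 0.8
```

```bash
python3 - <<'E'
from h import *
o=st(); im,c=snap('scene','s8')
d=o['tool_pos'][:2]-D; print('tool in dock',d@[np.cos(A),np.sin(A)],d@[-np.sin(A),np.cos(A)])
cv2.imwrite('pics/v8.png',cv2.resize(im[170:280,130:340][:,:,::-1],None,fx=3.8,fy=3.8,interpolation=cv2.INTER_CUBIC))
E
```

```text
t 9.0 p [0.5151 0.2384 0.02  ] yline deg 94.9 z [ 0.208  0.019 -0.978] F [-8.3  0.5  8.7]
tool in dock -0.12163434584156196 -0.009126507777584201
```

View pics/v8.png

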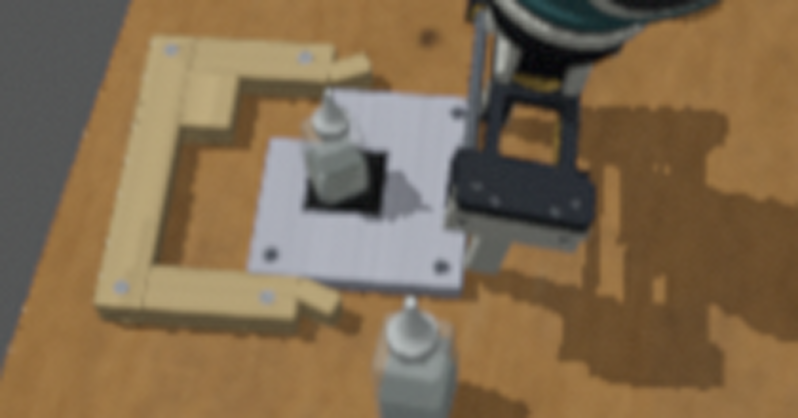

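```bash
python3 - <<'E'
from h import *
c=manip.get_calibration('scene'); f=lambda P:[(130+u/3.8,170+v/3.8) for u,v in P]
t,th=pose(f([(270,139),(248,271),(463,287),(468,97),(331,89)]),c)
E
```

```text
plate [0.584 0.252] 0.106 dock rel mm [-51.8  -1.4] dth 0.02 res 4.4
```

Call:
drive_tool:
  series:
    - [0.08, 0.005, 0, 0, 0, 0, 1]
    - [0.18, 0.01, 0, 0, 0, 0, 1]
    - [0.28, 0.02, 0, 0, 0, 0, 1]
    - [0.38, 0.03, 0, 0, 0, 0, 1]
    - [0.46, 0.035, 0, 0, 0, 0, 1]

```text
t: 9.55
tool_pos: [0.5375, 0.2415, 0.0198]
tcp_rot: [-0.043, 0.994, 0.006, 0.104]
ft_force: [-11.6, 16.3, 2.7]
gripper_width: 0.0924
grasp_force: 1.7
```

Call:
drive_tool:
  series:
    - [0, 0.03, 0, 0, 0, 0, 1]
    - [0.04, 0.05, 0, 0, 0, 0, 1]
    - [0.12, 0.06, 0, 0, 0, 0, 1]
    - [0.2, 0.065, 0, 0, 0, 0, 1]

```text
t: 9.95
tool_pos: [0.5478, 0.2436, 0.0196]
tcp_rot: [-0.043, 0.994, 0.005, 0.105]
ft_force: [-4.3, 4.4, 0.4]
gripper_width: 0.0931
grasp_force: 1.3
```

```bash
python3 - <<'E'
from h import *
o=st(); im,c=snap('side','d9')
d=o['tool_pos'][:2]-D; print('tool in dock',d@[np.cos(A),np.sin(A)],d@[-np.sin(A),np.cos(A)],o['moment'])
cv2.imwrite('pics/v9.png',cv2.resize(im[180:290,120:310][:,:,::-1],None,fx=4,fy=4,interpolation=cv2.INTER_CUBIC))
E
```

```text
t 9.95 p [0.5478 0.2436 0.0196] yline deg 94.9 z [ 0.207  0.02  -0.978] F [-4.3  4.4  0.4]
tool in dock -0.0886272116273769 -0.006739631508936611 [ 0.31115394  0.67833059 -0.03777953]
```

View pics/v9.png

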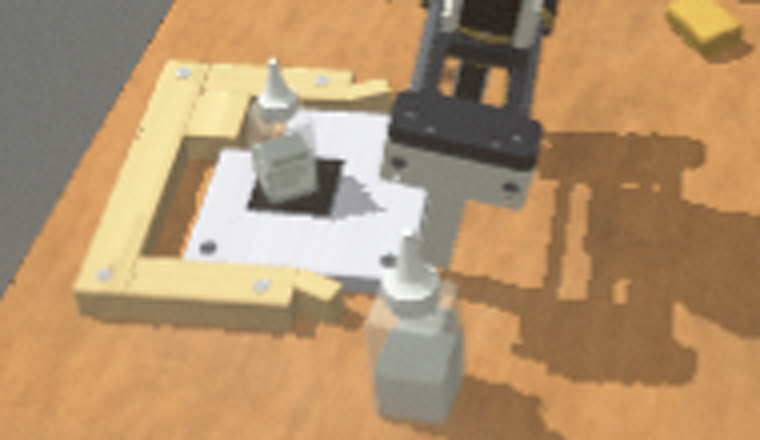

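The picture shows the plate about 18 mm from home, between the side walls, with the bottle upright. That was my eleventh view against the ten allowed, so I rely on numbers from here.

Call:
drive_tool:
  series:
    - [0.07, 0.02, 0, 0, 0, 0, 1]
    - [0.14, 0.03, 0, 0, 0, 0, 1]
    - [0.21, 0.04, 0, 0, 0, 0, 1]
    - [0.27, 0.045, 0, 0, 0, 0, 1]

```text
t: 10.4
tool_pos: [0.5612, 0.2459, 0.0196]
tcp_rot: [-0.042, 0.994, 0.006, 0.104]
ft_force: [-6.4, 7.3, 1.6]
gripper_width: 0.0929
grasp_force: 1.4
```

Call:
drive_tool:
  series:
    - [0.05, 0.01, 0, 0, 0, 0, 1]
    - [0.1, 0.015, 0, 0, 0, 0, 1]

```text
t: 10.6
tool_pos: [0.566, 0.2468, 0.0196]
tcp_rot: [-0.042, 0.994, 0.006, 0.104]
ft_force: [-6.7, 7.1, 2.4]
gripper_width: 0.0932
grasp_force: 1.9
```

Call:
drive_tool:
  series:
    - [0.02, 0.005, 0, 0, 0, 0, 1]
    - [0.04, 0.01, 0, 0, 0, 0, 1]

```text
t: 10.8
tool_pos: [0.5679, 0.2471, 0.0195]
tcp_rot: [-0.043, 0.994, 0.005, 0.104]
ft_force: [-7.2, 4.4, 1.6]
gripper_width: 0.0929
grasp_force: 2.2
```

Call:
drive_tool:
  series:
    - [0.02, 0.005, 0, 0, 0, 0, 1]
    - [0.04, 0.01, 0, 0, 0, 0, 1]

```text
t: 11.0
tool_pos: [0.5686, 0.2472, 0.0192]
tcp_rot: [-0.042, 0.994, 0.005, 0.103]
ft_force: [-30.5, -3.4, 17.7]
gripper_width: 0.0927
grasp_force: 13.8
```

Contact force jumped to 30 N, so the plate is against the back wall. I hold briefly, then back off.

Call:
drive_tool:
  series:
    - [0.01, 0, 0, 0, 0, 0, 1]
    - [0.01, 0, 0, 0, 0, 0, 1]

```text
t: 11.2
tool_pos: [0.5687, 0.2472, 0.0192]
tcp_rot: [-0.043, 0.994, 0.005, 0.102]
ft_force: [-27.2, -0.4, 14.8]
gripper_width: 0.093
grasp_force: 12.9
```

Call:
drive_tool:
  series:
    - [-0.1, -0.01, 0, 0, 0, 0, 1]
    - [-0.3, -0.03, 0, 0, 0, 0, 1]
    - [-0.8, -0.07, 0.2, 0, 0, 0, 1]
    - [-1.3, -0.11, 1, 0, 0, 0, 1]
    - [-1.8, -0.15, 1.8, 0, 0, 0, 1]

```text
t: 11.7
tool_pos: [0.479, 0.239, 0.1097]
tcp_rot: [-0.042, 0.994, 0.005, 0.104]
ft_force: [0.5, 0.5, 0.7]
gripper_width: 0.0931
grasp_force: 0.0
```

Call:
drive_tool:
  series:
    - [-0.6, 0, 0.7, 0, 0, 0, 1]
    - [-1.2, 0, 1.4, 0, 0, 0, 1]
    - [-1.2, 0, 1.4, 0, 0, 0, 1]

```text
t: 12.0
tool_pos: [0.4196, 0.2404, 0.1853]
tcp_rot: [-0.043, 0.993, 0.007, 0.108]
ft_force: [0.8, 0.3, 0.0]
gripper_width: 0.093
grasp_force: 0.0
```

```bash
python3 - <<'E'
from h import *
o=st(); im,c=snap('scene','s10'); im2,c2=snap('side','d10')
def ptsOf(im):
    hsv=cv2.cvtColor(im[:,:,::-1].copy(),cv2.COLOR_BGR2HSV); H,S,V=cv2.split(hsv)
    return ((S<60)&(V>120)).astype(np.uint8)
for i,cc in ((im,c),(im2,c2)):
    cs,_=cv2.findContours(ptsOf(i),cv2.RETR_EXTERNAL,cv2.CHAIN_APPROX_NONE)
    for q in cs:
        if cv2.contourArea(q)<400: continue
        a=cv2.approxPolyDP(q,2,True)[:,0]; P=np.array([pl(cc,u,v,.014)[:2] for u,v in a])
        if not(.5<P[:,0].mean()<.72 and .15<P[:,1].mean()<.33): continue
        d=P-D; L=np.c_[d@[np.cos(A),np.sin(A)],d@[-np.sin(A),np.cos(A)]]*1e3
        print([(tuple(t.tolist()),tuple(l.round().tolist())) for t,l in zip(a,L)]); print()
E
```

```text
t 12.0 p [0.4196 0.2404 0.1853] yline deg 95.0 z [ 0.214  0.023 -0.976] F [0.8 0.3 0. ]
[((190, 192), (38.0, -65.0)), ((185, 201), (45.0, -39.0)), ((187, 205), (39.0, -29.0)), ((177, 207), (61.0, -22.0)), ((170, 239), (61.0, 62.0)), ((225, 244), (-57.0, 64.0)), ((232, 196), (-59.0, -62.0)), ((194, 193), (29.0, -63.0)), ((194, 200), (26.0, -44.0)), ((191, 201), (32.0, -40.0))]

[((178, 195), (54.0, -103.0)), ((173, 208), (54.0, -55.0)), ((179, 213), (37.0, -39.0)), ((166, 217), (62.0, -23.0)), ((156, 243), (63.0, 60.0)), ((212, 249), (-57.0, 66.0)), ((221, 209), (-56.0, -62.0)), ((187, 207), (23.0, -61.0))]
```

```bash
python3 - <<'E'
from h import *
for n,f in (('scene','s10'),('side','d10')):
    c=manip.get_calibration(n); b=w2(D,A,(.016,.005)); 
    print(n,'expected tip',proj(c,(*b,.1)),'base',proj(c,(*b,.014)))
    im=cv2.imread(f'pics/{f}.png'); g=cv2.cvtColor(im,cv2.COLOR_BGR2HSV); m=((g[...,1]<60)&(g[...,2]>120)).astype(np.uint8)
    u,v=proj(c,(*b,.1)).astype(int); w=m[v-12:v+14,u-10:u+11]; print('\n'.join(''.join('#' if k else '.' for k in r) for r in w))
    dk=(g[...,2]<60).astype(np.uint8); u,v=proj(c,(*b,.014)).astype(int); ys,xs=np.nonzero(dk[v-15:v+15,u-20:u+20]); 
    if len(xs): print('mark px',xs.mean()+u-20,ys.mean()+v-15,len(xs),'dock frame of mark',(pl(c,xs.mean()+u-20,ys.mean()+v-15,.014)[:2]-D))
E
```

```text
scene expected tip [190.67323756 195.09147457] base [194.90989687 218.30406283]
.....................
.....................
.....................
.....................
.....................
.....................
.....................
.....................
.....................
..........#..........
.........###..#######
.........###..#######
.........##...#######
.........#....#######
........###..########
.......####...#######
.......####...#######
......#####...#######
.....################
.....##########.#####
.....##########.#####
......#.#####...#####
.......#........#####
##########....#######
#####################
################.....
mark px 200.16260162601625 219.0081300813008 123 dock frame of mark [0.00370555 0.0062232 ]
side expected tip [179.23080985 195.64822162] base [183.60748223 226.71200621]
.....................
.....................
.....................
.....................
.....................
.....................
.....................
.....................
.....................
.....................
.....................
.....................
.........#...........
........###..........
........###..........
........###..........
........####.........
........####.........
........#####........
.......########......
......#########......
......##########.....
.....############....
....##############...
....#################
....#################
mark px 189.1764705882353 228.11764705882354 17 dock frame of mark [0.00223794 0.00849992]
```

The bottle tip is at the expected pixel in both views, so it stands upright. The plate edges read 61 and about -58 mm along the dock, which is home within measurement error. The robot touches nothing, so I hand in.

```bash
python3 -c "
from cell import manip
print(manip.job_done())"
```

```text
the job is handed in; nothing more can be done
None
```

The carrier was turned and pushed to the back wall of the dock (about 30 N at the stop), with the bottle still upright on it, and I handed the job in after about 12 s; no verdict came back, and I viewed 11 pictures where 10 were allowed.

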